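Turn the screw hook mouth-up and hang the steel measure on it

ROBOT

A 7-joint arm with a two-finger parallel gripper is mounted at the origin on a cart in front of the work surface, level with it; the furniture and walls round the work are solid. World frame = base frame: x ahead of the robot, y to its left, z up, the work surface at z = 0. Lengths are in m, angles in rad, forces in N, time in s.
With the tool pointing down it reaches from about 0.35 to 0.9 m from the base axis. Payload 19.9 kg.
Tool frame: the origin (TCP) lies between the finger pads; the fingertips stand 19 mm ahead of it and the grasp point (between the pads) is the TCP; z points along the fingers, y is the line along which they close (so a half turn about z gives the same grasp; the last joint's range is limited). The gripper opens to 94 mm and grips with 3 to 60 N. Pads are 16 mm wide; open, the fingers measure 119 mm over their backs; the gripper's body (75 mm by 177 mm) begins 78 mm behind the grasp point.
Start: joints at [-1.248, 0.417, -0.01, 1.614, 0.005, 1.111, -0.053], TCP at [0.222, 0.584, 0.188] pointing down, gripper open.
Joint ranges: [-2.81, 2.81], [-0.39, 2.02], [-1.27, 1.25], [0.06, 2.57], [-1.19, 4.33], [0.19, 2], [-2.82, 2.82]. Speed limits (rad/s): [1.89, 1.89, 2.39, 2.39, 3.01, 3.01, 3.01].

INTERFACE

Orientations are given as a 3x3 rotation matrix whose columns are the frame's x, y, z axes.
In Python, from rig import robot gives the robot as it stands. Calls block until the motion is done:
- robot.move_ptp(position, orientation): joint-space move of the TCP to a pose.
- robot.move_linear(position, velocity=0.15, frame=None, threshold=None): straight line of the TCP; frame=None keeps the orientation; velocity is the mean speed in m/s. With threshold (N) it stops when the force on the tool has changed by that much, and returns True; else False.
- robot.goto_joints(angles): joint-space move.
- robot.gripper_to(opening): finger opening in m; the grip force is fixed at half the most; returns when the fingers have stopped.
- robot.pause(seconds).
- robot.ik(position, orientation): joint angles nearest the present ones, or None.
- robot.get_state(): the state.
- robot.grab_frame(name): name is "scene" or "side" or "wrist"; returns the picture (420x560x3 uint8, red, green, blue); there is no depth.
- robot.camera_info(name): a dict with "fx", "fy", "cx", "cy" (pixels), "rvec" (rotation vector, rad) and "tvec" (3), from world to camera coordinates, as OpenCV has them. Camera axes: x right, y down, z forward; pixel columns grow to the right and rows downward; lengths in m; the calibration is good to about 2 mm. A picture is of the moment at which its call begins: read the wrist's pose just before it. camera_info takes no time and is no camera call; for the wrist camera it gives the pose at the moment of the call.
A pose or a line that the arm cannot do raises robot.PlanningError and nothing moves.
- robot.sign_off(): hands the job in; it is judged then, once.
The state is a dict: "time": time; "qpos": joint angles; "joint_vel": joint speeds; "effort": joint torques, N m; "ee_pos": TCP position; "tool_rot": TCP orientation; "force": force on the tool from outside, world axes, zero at the start; "moment": the same for the moment, N m; "opening": finger opening in m; "grasp_force": force on a finger pad.
Only numpy, scipy, OpenCV 4.12 (cv2) and the standard library are available. Lean on these libraries where they do the work, as an engineer would, in place of code of your own. Each camera call takes 0.05 s, during which the arm holds its last target. There are 200 camera calls.

TASK

The screw hook in the front of the wooden post was left about a quarter turn short, with its open mouth lying to the left. Turn it clockwise until the mouth points straight up, then gently hang the small steel measure on it by its handle and let go, so that it is left hanging there at rest. Leave the wax tin, the tape measure and the jar of screws where they are.

Things in the scene. Friction and masses are not known exactly. Their poses are not given: they have to be found in the camera images.
- post: Wooden post on a plywood foot, fixed to the bench. Origin: bench level, on its centre line; -x is its front (towards the robot), +y its left, z up. Upright 34 (x) x 45 (y) mm, top at z 225; foot 18 thick, x -65 to +95, y -65 to +65. A slotted strip on the front holds the hook's plate (face at x -23) at a height that is NOT reported: the shank, along -x, lies at y 0 and z 160 to 190.
- hook (a joint): Turn of the screw hook about its shank, rad. 0: mouth straight up; -1.57: mouth to the left (post's +y), hook flat. 0.12 N m turns it. 8 mm steel wire; in mm from x -20 of the post along the shank (and off its axis towards the mouth): straight to 26, sagging to -6 at 46 (the seat), 0 at 63, 16 at 70, ball end of 9.6 at 70.5 (24.5). Its height does not shift: feel for it, pressing at most 25 N.
- measure: Plain steel measure: a small open cup with a side handle, standing upright; diameter 58 mm, height 90, wall 2.5, 0.11 to 0.2 kg. Origin: centre of its underside, z up, the handle in the y-z plane on its +y side. The handle is a loop of 7 mm round wire with a sharp upper outer corner at y 62, z 84; its opening goes through along x, z 18 to 80, from y 29 to 57 near the top, to 52 at half height, to 40 at the foot.
- handle_opening (a point): The middle of the measure's handle opening, at (0, 42, 50) mm in the measure's frame; same axes as the measure. When it hangs, the hook passes through this opening, the corner of the handle rests on the hook and the measure slants, its mouth tilted away from the handle; let go upright, it rocks for some seconds.
- handle_corner (a point): Where the hook comes to lie when the measure hangs: inside the sharp upper outer corner of the handle, at (0, 56, 78) mm in the measure's frame; same axes.
- wax_tin: Round green tin, 86 mm across, 43 high, not to be moved. Origin: centre of its underside.
- tape_measure: Yellow tape measure, 66 x 84 x 36 mm, lying on the bench, not to be moved. Origin: centre of its underside.
- screw_jar: Clear jar of screws with a gold lid, 66 mm across, 86 high, not to be moved. Origin: centre of its underside.
Mind the look-alikes: they are no part of the job. What is shaped like the measure but orange is not meant.

How it is judged:
On the way:
1. the hook is turned mouth-up (within 0.15 rad) while the measure is still off it (value of joint hook between -0.15 and 0.15 rad and horizontal distance between handle_corner and post above 0.12 m), for 0.2 s.
At the end, for the whole second after the job is handed in: The hook's mouth points up within 0.15 rad; the measure hangs on it by its handle (in the post's frame the handle's corner lies at x -95 to -25, y within 20, z 145 to 215 mm), its underside over 50 mm above the bench, at rest (under 0.03 m/s, 0.5 rad/s) and released (value of joint hook between -0.15 and 0.15 rad and x of handle_corner in the frame of post between -0.095 and -0.025 m and y of handle_corner in the frame of post between -0.02 and 0.02 m and z of handle_corner in the frame of post between 0.145 and 0.215 m and height (world z) of measure above 0.05 m and contact force between measure and post above 0.3 N and linear speed of measure below 0.03 m/s and angular speed of measure below 0.5 rad/s); the robot touches nothing.
It fails at once if the measure is pressed or knocked against the post or hook with more than 12 N (contact force between measure and post above 12 N).
It fails at once if the wax tin is moved more than 20 mm (distance of wax_tin from where it was at the start of the episode above 0.02 m).
It fails at once if the tape measure is moved more than 20 mm (distance of tape_measure from where it was at the start of the episode above 0.02 m).
It fails at once if the jar of screws is moved more than 20 mm (distance of screw_jar from where it was at the start of the episode above 0.02 m).
It also fails if it takes over 72 s, if anything falls off the work surface, if the arm or the gripper's body presses on something with over 40 N, if the wrist force passes 120 N, or if a joint passes its speed limit or range.

## Working session

There is one attempt and no reset: what is moved stays moved. The work goes in short steps, each a Python script; the robot and the scene stay as the last script left them, time stands still between calls to the robot, and variables do not carry over. Pictures are saved under pics/ and viewed, at most 10 in all, crops included, and the job is handed in when it is done.

```bash
mkdir -p pics; ls; python3 - <<'E'
from rig import robot
import cv2,numpy as np
for n in ("scene","side"):
    im=robot.grab_frame(n); cv2.imwrite(f"pics/{n}0.png",im[:,:,::-1])
    c=robot.camera_info(n); R=cv2.Rodrigues(np.array(c["rvec"]))[0]; print(n,c["fx"],c["cx"],c["cy"],-R.T@np.array(c["tvec"]),R[2])
print(robot.get_state())
E
```

```text
pics
scene 387.57505588839376 279.009025635503 212.15104739303646 [ 0.16208514 -0.53783257  0.80292881] [ 0.41838157  0.51899467 -0.74538674]
side 465.3045412903596 272.0182300791392 217.28568271524895 [0.50240508 0.96564891 0.51213949] [ 0.04417438 -0.94128567 -0.3347087 ]
{'time': 0.1, 'qpos': array([-1.24849799,  0.41792073, -0.01030784,  1.61410206,  0.00468996,
        1.11069424, -0.05297944]), 'joint_vel': array([ 0.00072173, -0.00050298,  0.00071895, -0.00190349,  0.00057662,
        0.00228207,  0.00197759]), 'effort': array([ 2.23418188e-03, -8.52596498e+01,  6.39985520e-01, -4.26705015e+01,
       -4.89239744e-02,  1.62484153e-02,  3.49927711e-05]), 'ee_pos': array([0.22227132, 0.58376125, 0.18708881]), 'tool_rot': array([[-9.34562162e-01,  3.55799750e-01, -3.20828807e-04],
       [ 3.55799887e-01,  9.34561572e-01, -1.05263749e-03],
       [-7.46938800e-05, -1.09790602e-03, -9.99999395e-01]]), 'force': array([ 0.19173421,  0.17523889, -0.74086491]), 'moment': array([0.03627422, 0.03010277, 0.00919787]), 'grasp_force': 0.0, 'opening': 0.09394160426713494}
```

View pics/scene0.png

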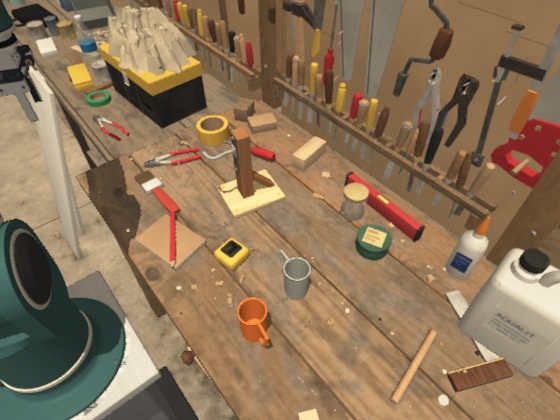

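View pics/side0.png

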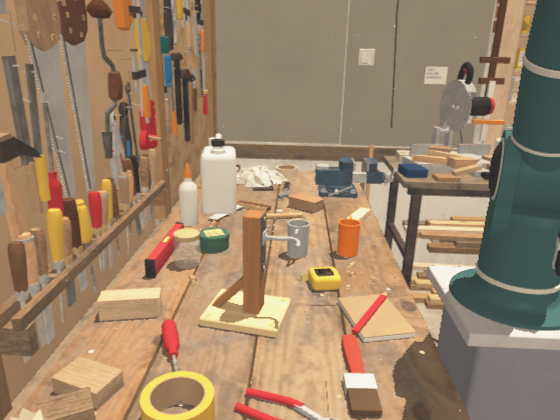

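The scene view shows the post at (243,165) with its foot around (250,193), the steel measure at (296,278), and an orange decoy at (253,320). The tape is at (232,252), the tin at (374,240) and the jar at (354,200). In the side view the post is at (255,262), the hook at (280,238) and the measure at (298,239). I'll take enlarged crops next.

```bash
python3 - <<'E'
import cv2,numpy as np
a=cv2.imread("pics/scene0.png")[110:335,185:345]; b=cv2.imread("pics/side0.png")[200:340,195:345]
A=cv2.resize(a,None,fx=2.6,fy=2.6,interpolation=cv2.INTER_CUBIC); B=cv2.resize(b,None,fx=2.55,fy=2.55,interpolation=cv2.INTER_CUBIC)
o=np.zeros((590,800,3),np.uint8);o[:A.shape[0],:A.shape[1]]=A[:590];w=800-416
o[:B.shape[0],416:416+B.shape[1]]=B[:,:w]
cv2.imwrite("pics/crop0.png",o);print(A.shape,B.shape)
E
cat > h.py <<'E'
from rig import robot
import cv2,numpy as np
def cam(n):
    c=robot.camera_info(n); R=cv2.Rodrigues(np.array(c["rvec"]))[0]; t=np.array(c["tvec"]).ravel()
    return c,R,t
def ray(n,uv,C=None):
    c,R,t=C or cam(n); d=R.T@np.array([(uv[0]-c["cx"])/c["fx"],(uv[1]-c["cy"])/c["fy"],1]); return -R.T@t,d
def plane(n,uv,z,C=None):
    o,d=ray(n,uv,C); return o+d*(z-o[2])/d[2]
def proj(n,P,C=None):
    c,R,t=C or cam(n); q=np.atleast_2d(P)@R.T+t; return np.c_[q[:,0]/q[:,2]*c["fx"]+c["cx"],q[:,1]/q[:,2]*c["fy"]+c["cy"]]
def two(r1,r2):
    (o1,d1),(o2,d2)=r1,r2; s=np.linalg.lstsq(np.c_[d1,-d2],o2-o1,rcond=None)[0]
    p,q=o1+s[0]*d1,o2+s[1]*d2; return (p+q)/2,np.linalg.norm(p-q)
E
```

```text
(585, 416, 3) (357, 382, 3)
```

View pics/crop0.png

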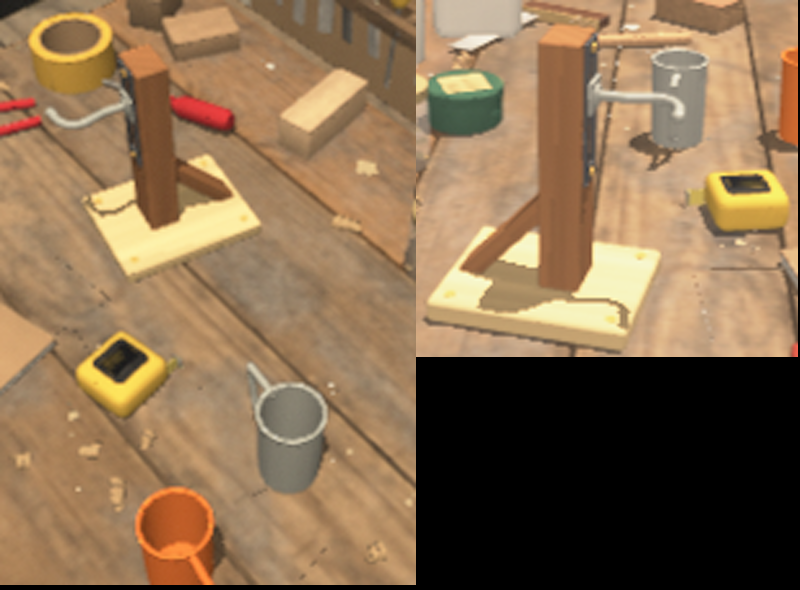

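The crop shows the foot corners, the post top, the rim of the measure and its handle, which points towards upper-left (the post). The hook's plate is at side (266,237). Its bend is at (297,239).

```bash
python3 - <<'E'
from h import *
s=lambda u,v:(185+u/2.6,110+v/2.6); d=lambda u,v:(195+(u-416)/2.55,200+v/2.55)
f=[plane("scene",s(*p),.018)[:2] for p in [(84,202),(128,270),(261,220),(207,155)]]
print("foot scene L,B,R,T",np.round(f,4).tolist(),np.mean(f,0))
g=[plane("side",d(*p),.018)[:2] for p in [(429,305),(623,335),(661,250),(484,228)]]
print("foot side",np.round(g,4).tolist(),np.mean(g,0))
print("top",plane("scene",s(145,62),.225),plane("side",d(570,35),.225))
m=[plane("scene",s(*p),.09)[:2] for p in [(255,411),(327,411),(291,382),(291,442)]]
print("rim",np.round(m,4).tolist())
print("rim c",plane("scene",s(291,412),.09),"side",plane("side",d(679,61),.09),"corner",plane("scene",s(250,367),.084))
print("shank base two",two(ray("scene",s(132,102)),ray("side",d(592,96))),"bend",two(ray("scene",s(52,116)),ray("side",d(680,100))))
print("tape",plane("scene",s(122,375),.03),"tin",plane("scene",(374,235),.043),"jar",plane("scene",(356,192),.086),"orange",plane("scene",(252,312),.09))
E
```

```text
foot scene L,B,R,T [[0.5248, 0.1948], [0.505, 0.0808], [0.6587, 0.0489], [0.6777, 0.1696]] [0.59154107 0.12352634]
foot side [[0.6754, 0.1858], [0.5257, 0.2142], [0.4996, 0.0859], [0.6526, 0.0609]] [0.58832817 0.13672084]
top [0.5762376  0.12288925 0.225     ] [0.57250888 0.14145915 0.225     ]
rim [[0.4656, -0.1743], [0.5124, -0.2126], [0.5084, -0.171], [0.4692, -0.2163]]
rim c [ 0.48837692 -0.1941804   0.09      ] side [ 0.4873596  -0.17696146  0.09      ] corner [ 0.49399932 -0.13301963  0.084     ]
shank base two (array([0.559729  , 0.13338446, 0.17587537]), np.float64(0.008093957118857433)) bend (array([0.48942416, 0.15824784, 0.18322591]), np.float64(0.0010394451839896557))
tape [ 0.42012423 -0.03365195  0.03      ] tin [ 0.72365259 -0.21835422  0.043     ] jar [ 0.76362669 -0.11105384  0.086     ] orange [ 0.35070577 -0.21552877  0.09      ]
```

```bash
cat >> h.py <<'E'
import json,os
P=json.load(open("post.json")) if os.path.exists("post.json") else dict(x=.574,y=.130,yaw=-.18,z=.176)
def Rz(a):return np.array([[np.cos(a),-np.sin(a),0],[np.sin(a),np.cos(a),0],[0,0,1]])
def Rx(a):return np.array([[1,0,0],[0,np.cos(a),-np.sin(a)],[0,np.sin(a),np.cos(a)]])
RP=Rz(P["yaw"]); O=np.array([P["x"],P["y"],0])
def pw(x,y,z): return O+RP@np.array([x,y,z])
# horizontal tool: z=+x'; closing dir y at angle phi about x' ; phi=0 -> closing along z' (s=+-1)
def Rhook(phi,s=1,pitch=0):
    b=np.array([[0,0,1],[1*s*-1,0,0],[0,-1*s*-1*-1,0]],float)
    b[:,1]=[0,0,s]; b[:,2]=[1,0,0]; b[:,0]=np.cross(b[:,1],b[:,2])
    Ry=np.array([[np.cos(pitch),0,np.sin(pitch)],[0,1,0],[-np.sin(pitch),0,np.cos(pitch)]])
    return RP@Rx(phi)@Ry@b
def Rmeas(th,s=1,R=None):  # tool for holding measure tilted th; closing along measure x
    m=np.array([[0,s,0],[s,0,0],[0,0,-1]],float)
    return (RP if R is None else R)@Rx(th)@m
E
python3 - <<'E'
from h import *
print(robot.get_state()["time"])
f=lambda p,R:(lambda q:None if q is None else np.round(q,2).tolist())(robot.ik(p,R))
for s in (1,-1):
  for pit in (0,.4,.8):
    for x in (-78,-170):
      print(s,pit,x,[f(pw(x/1e3,.01,.176),Rhook(ph,s,pit)) for ph in (0,-1.57,1.57)])
  for th in (0,.3,.55): print("meas",s,th,f(pw(-.066,-.056,.17),Rmeas(th,s)),f(pw(-.066,-.056,.25),Rmeas(th,s)))
  print(f([.488,-.19,.075],Rmeas(0,s)))
E
```

```text
0.1
1 0 -78 [[-2.11, 1.57, 1.05, 2.57, 2.04, 0.43, 2.27], [-1.44, 0.89, 0.38, 2.56, 1.84, 1.35, -1.9], [-1.59, 0.96, 0.53, 2.56, 1.83, 1.21, 1.19]]
1 0 -170 [None, None, None]
1 0.4 -78 [[0.02, 0.57, -1.09, 2.54, 1.93, 1.52, -2.66], [-1.52, 0.87, 0.45, 2.27, 1.32, 1.25, -1.44], None]
1 0.4 -170 [None, [-1.66, 0.83, 0.34, 2.32, 1.12, 1.35, -1.44], None]
1 0.8 -78 [[-0.81, 0.05, 0.06, 2.4, 1.33, 0.61, -2.05], [-1.41, 0.93, 0.47, 1.95, 0.95, 1.42, -1.11], None]
1 0.8 -170 [[-0.94, -0.06, -0.08, 2.51, 1.18, 0.77, -2.13], [-1.53, 0.89, 0.39, 2.02, 0.84, 1.51, -1.18], None]
meas 1 0 [-0.72, 0.25, 0.57, 1.94, -0.16, 1.0, -0.26] [-0.75, 0.16, 0.58, 1.84, -0.09, 1.17, -0.32]
meas 1 0.3 [-0.6, 0.23, 0.65, 2.01, -0.54, 0.97, 0.17] [-0.63, 0.12, 0.65, 1.92, -0.41, 1.11, 0.02]
meas 1 0.55 [-0.54, 0.31, 0.79, 2.06, -0.89, 1.1, 0.58] [-0.58, 0.17, 0.79, 1.98, -0.74, 1.18, 0.37]
[-0.48, 0.61, 1.04, 1.99, -0.66, 0.93, 0.73]
-1 0 -78 [[-1.33, 0.85, 0.26, 2.55, 1.85, 1.45, -0.29], [-1.59, 0.96, 0.53, 2.56, 1.83, 1.21, 1.19], [-1.44, 0.89, 0.38, 2.56, 1.84, 1.35, -1.89]]
-1 0 -170 [None, None, None]
-1 0.4 -78 [[-0.8, 0.32, -0.19, 2.56, 1.87, 1.13, 0.3], [-0.81, 0.81, -0.33, 2.25, 1.54, 1.82, 1.67], None]
-1 0.4 -170 [None, [-0.97, 0.83, -0.41, 2.29, 1.32, 1.88, 1.55], None]
-1 0.8 -78 [[-0.87, 0.05, 0.13, 2.41, 1.33, 0.6, 1.09], [-0.75, 0.89, -0.35, 1.93, 1.28, 1.94, 1.82], None]
-1 0.8 -170 [[-1.04, -0.06, 0.02, 2.51, 1.19, 0.78, 1.01], [-0.89, 0.87, -0.37, 2.0, 1.09, 1.96, 1.7], None]
meas -1 0 [-0.35, 0.23, 0.14, 1.93, -0.04, 0.99, 2.76] [-0.42, 0.15, 0.21, 1.83, -0.03, 1.17, 2.76]
meas -1 0.3 [-0.94, 0.35, 1.09, 2.02, -0.71, 1.06, -2.8] None
meas -1 0.55 [-0.75, 0.42, 1.09, 2.07, -1.01, 1.22, -2.46] [-0.81, 0.23, 1.09, 1.99, -0.81, 1.24, -2.7]
[-0.5, 0.64, 1.08, 1.99, -0.71, 0.95, -2.38]
```

```bash
cat >> h.py <<'E'
def Rturn(phi,s=1): # fingers close perpendicular to hook plane, tool points from mouth to shank
    m=np.array([[s,0,0],[0,-s,0],[0,0,-1]],float)
    return RP@Rx(phi)@m
def pturn(phi,r,x=-.0895): return pw(x,-r*np.sin(phi),P["z"]+r*np.cos(phi))
def snap(n,f):
    C=cam(n); im=robot.grab_frame(n); cv2.imwrite(f"pics/{f}.png",im[:,:,::-1]); np.save(f"pics/{f}.npy",np.array([C],dtype=object),allow_pickle=True)
    return C,im
def load(f): return tuple(np.load(f"pics/{f}.npy",allow_pickle=True)[0])
E
python3 - <<'E'
from h import *
f=lambda p,R:(lambda q:None if q is None else np.round(q,2).tolist())(robot.ik(p,R))
for s in (1,-1):
  print(s,f(pw(-.09,0,.4),Rturn(0,s)))
  for ph in (0,-.4,-.8,-1.1): print(s,ph,f(pturn(ph,.02),Rturn(ph,s)),f(pturn(ph,.12),Rturn(ph,s)))
p=pw(-.12,.03,.38); R=Rturn(0,-1 if robot.ik(p,Rturn(0,1)) is None else 1)
robot.move_ptp(p,R); C,im=snap("wrist","w1"); print(robot.get_state()["time"],-C[1].T@C[2],C[1][2],robot.get_state()["qpos"])
E
```

```text
1 [-0.92, 0.07, 0.62, 1.59, -0.04, 1.49, -2.06]
1 0 [-0.94, 0.23, 0.68, 1.91, -0.17, 1.05, -1.94] [-0.94, 0.13, 0.65, 1.77, -0.08, 1.27, -2.02]
1 -0.4 [-1.1, 0.45, 0.71, 1.75, 0.05, 1.27, -2.18] [-1.13, 0.4, 0.7, 1.58, 0.07, 1.49, -2.2]
1 -0.8 [-1.16, 0.71, 0.7, 1.59, 0.17, 1.51, -2.29] [-1.19, 0.73, 0.71, 1.37, 0.15, 1.71, -2.26]
1 -1.1 [-1.19, 0.92, 0.7, 1.48, 0.25, 1.67, -2.31] [-1.2, 0.98, 0.72, 1.23, 0.21, 1.87, -2.25]
-1 [-0.64, 0.07, 0.31, 1.59, -0.02, 1.49, 1.06]
-1 0 [-0.6, 0.2, 0.28, 1.9, -0.06, 1.05, 1.1] [-0.62, 0.11, 0.3, 1.77, -0.03, 1.27, 1.07]
-1 -0.4 [-0.68, 0.37, 0.14, 1.74, 0.25, 1.31, 0.75] [-0.71, 0.34, 0.12, 1.56, 0.24, 1.52, 0.76]
-1 -0.8 [-0.8, 0.61, 0.14, 1.58, 0.42, 1.6, 0.61] [-0.85, 0.63, 0.13, 1.36, 0.4, 1.8, 0.64]
-1 -1.1 [-0.86, 0.8, 0.16, 1.47, 0.51, 1.8, 0.57] [-0.91, 0.87, 0.16, 1.22, 0.49, 1.99, 0.62]
2.0417 [0.53847834 0.16797401 0.57708818] [-0.26539987  0.04694066 -0.96299506] [-0.99423439  0.05144235  0.58770305  1.65500782 -0.02846478  1.44430229
 -2.15234001]
```

View pics/w1.png

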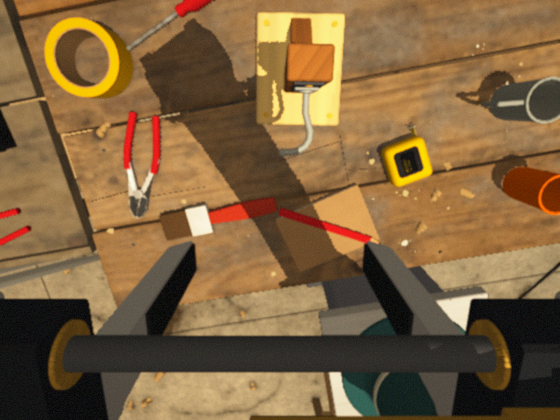

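The wrist view shows the foot at about (257–344, 13–125), the post top at (288–333, 43–80) and the hook shank running down x≈307 and curling left to (283,152). The measure is at (540,100) with its handle to the left, which is towards the post's +y.

```bash
python3 - <<'E'
from h import *
C=load("w1"); im=cv2.imread("pics/w1.png"); hsv=cv2.cvtColor(im,cv2.COLOR_BGR2HSV)
m=cv2.inRange(hsv,(20,50,130),(35,190,255)); m[:, :240]=0;m[:,360:]=0;m[140:]=0
c=max(cv2.findContours(m,0,2)[0],key=cv2.contourArea); h=cv2.convexHull(c)
r=cv2.minAreaRect(h); b=cv2.boxPoints(r); print(r)
ap=cv2.approxPolyDP(h,6,True)[:,0]; print(ap.tolist())
W=np.array([plane("",p,.018,C)[:2] for p in b]); print(np.round(W,4).tolist(),W.mean(0))
e=[W[(i+1)%4]-W[i] for i in range(4)]; print([ (round(np.linalg.norm(v),4),round(np.arctan2(v[1],v[0]),3)) for v in e])
# post top (saturated orange-brown, bright)
m2=cv2.inRange(hsv,(5,150,60),(16,255,255)); m2[:,:270]=0;m2[:,345:]=0;m2[95:]=0;m2[:36]=0
c2=max(cv2.findContours(m2,0,2)[0],key=cv2.contourArea); r2=cv2.minAreaRect(c2); b2=cv2.boxPoints(r2);print(r2)
T=np.array([plane("",p,.225,C)[:2] for p in b2]);print("top",np.round(T,4).tolist(),T.mean(0))
# steel hook: low saturation, bright
m3=cv2.inRange(hsv,(0,0,110),(179,60,255)); m3[:84]=0;m3[165:]=0;m3[:,:265]=0;m3[:,335:]=0
for v in range(86,160,5):
    u=np.where(m3[v])[0]
    if len(u):print(v,u.min(),u.max(),np.round(RP.T@(plane("",(u.mean(),v),.176,C)-O),4)[:2])
E
```

```text
((298.6152648925781, 75.23396301269531), (86.34175109863281, 126.80663299560547), 2.38594388961792)
[[258, 13], [344, 16], [338, 122], [312, 139], [272, 122]]
[[0.5078, 0.2155], [0.6836, 0.1724], [0.6569, 0.0497], [0.478, 0.0809]] [0.58156954 0.12963781]
[(np.float64(0.181), np.float64(-0.24)), (np.float64(0.1256), np.float64(-1.785)), (np.float64(0.1816), np.float64(2.969)), (np.float64(0.1379), np.float64(1.352))]
((308.5, 63.5), (55.0, 49.0), 90.0)
top [[0.6044, 0.1512], [0.5964, 0.1063], [0.5482, 0.1128], [0.5566, 0.1596]] [0.57639901 0.13248489]
91 302 312 [-0.0197 -0.0001]
96 305 307 [-0.0249  0.0009]
101 304 307 [-0.0302  0.0013]
106 304 307 [-0.0356  0.0012]
111 304 307 [-0.041   0.0011]
116 304 308 [-0.0464  0.0004]
121 306 309 [-0.0518 -0.0014]
126 306 310 [-0.0573 -0.0021]
131 308 312 [-0.0629 -0.0046]
136 307 311 [-0.0684 -0.0036]
141 306 310 [-0.0741 -0.0026]
146 301 307 [-0.0797  0.0019]
151 285 300 [-0.0855  0.0159]
```

```bash
python3 - <<'E'
from h import *
C=load("w1")
for p in [(258,13),(344,16)]: print("back",RP.T@(plane("",p,.018,C)-O))
d=RP@[.003,0,0]
json.dump(dict(x=P["x"]+d[0],y=P["y"]+d[1],yaw=P["yaw"],z=P["z"]),open("post.json","w"))
E
python3 - <<'E'
from h import *
def st(m): s=robot.get_state(); print(m,round(s["time"],2),np.round(s["force"],1),round(s["opening"],4),round(s["grasp_force"],1),np.round(RP.T@(s["ee_pos"]-O),4))
robot.move_ptp(pturn(-.9,.12),Rturn(-.9)); st("pre")
hit=robot.move_linear(pturn(-.9,.022),velocity=.1,frame=Rturn(-.9),threshold=5); st(("in",hit))
if not hit:
    robot.gripper_to(.03); st("g30"); robot.gripper_to(.014); st("g14")
    for ph in (-.6,-.3,0.):
        robot.move_linear(pturn(ph,.022),velocity=.05,frame=Rturn(ph)); st(ph)
    robot.gripper_to(.0); st("closed")
    C=snap("side","side1")
E
```

```text
back [0.09645624 0.06160354 0.018     ]
back [ 0.09287043 -0.06377837  0.018     ]
pre 3.12 [0.2 1.1 0.8] 0.0941 0.0 [-0.0889  0.0935  0.2518]
('in', False) 4.25 [ 0.3  0.6 -0.2] 0.0939 0.0 [-0.0894  0.0178  0.1899]
g30 5.33 [-0.2 -0.4  0.2] 0.0302 0.0 [-0.0895  0.0173  0.1897]
g14 5.8 [-0.9 -0.3 -0.6] 0.0139 0.0 [-0.0895  0.0172  0.1897]
-0.6 6.25 [-0.1  0.5  0.2] 0.014 0.0 [-0.0894  0.0121  0.1949]
-0.3 6.7 [ 0.1  0.6 -0.8] 0.0145 0.0 [-0.0898  0.0066  0.1968]
0.0 7.15 [-0.9  0.4 -0.2] 0.014 0.0 [-0.0899  0.0003  0.1973]
closed 7.57 [ 0.4 -0.2  0.2] 0.0005 0.0 [-0.0897  0.0004  0.1977]
```

```bash
python3 - <<'E'
from h import *
C,im=snap("scene","scene1"); a=cv2.imread("pics/side1.png")[180:300,215:355];b=cv2.imread("pics/scene1.png")[90:230,170:310]
o=np.hstack([cv2.resize(a[:,:],(400,343),interpolation=2),cv2.resize(b,(343,343),interpolation=2)]);cv2.imwrite("pics/c1.png",o)
E
```

```text
(no output)
```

View pics/c1.png

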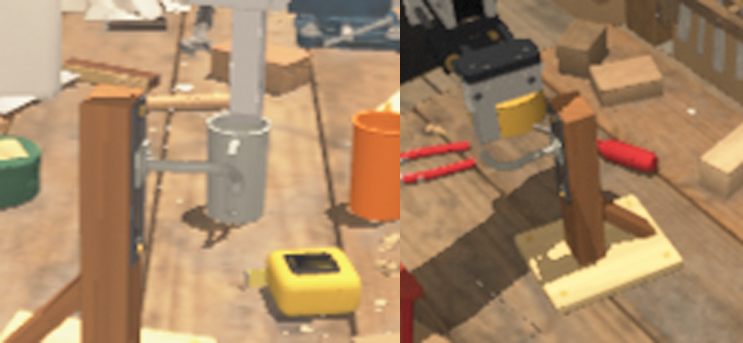

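The hook is still flat. In the side view its shank is at crop (185,167) and the fingertips end at about (247,115), well above it. So the hook is lower than I assumed, and I'll recompute its height.

```bash
python3 - <<'E'
from h import *
d=lambda u,v:(215+u*.35,180+v*.35)
print("tip exp",proj("side",[pw(-.09,0,.1787)]),"obs",d(247,115))
for z in (.16,.17,.18,.19): print(z,proj("side",[pw(-.03,0,z),pw(-.09,.0245,z),pw(-.017,.0225,.225),pw(.017,.0225,.225)]).round(1).tolist())
print("obs shank",d(165,167),"ball",d(240,185),"top L/R front", d(137,95), d(83,100))
C=load("w1")
for p in [(258,13),(344,16)]: print("back",RP.T@(plane("",p,.018,C)-O))
E
```

```text
tip exp [[299.22836525 239.03035953]] obs (301.45, 220.25)
0.16 [[268.4, 244.7], [296.5, 253.1], [259.2, 216.2], [241.6, 214.5]]
0.17 [[268.4, 240.0], [296.7, 248.2], [259.2, 216.2], [241.6, 214.5]]
0.18 [[268.5, 235.2], [296.9, 243.2], [259.2, 216.2], [241.6, 214.5]]
0.19 [[268.6, 230.3], [297.1, 238.2], [259.2, 216.2], [241.6, 214.5]]
obs shank (272.75, 238.45) ball (299.0, 244.75) top L/R front (262.95, 213.25) (244.05, 215.0)
back [0.09345624 0.06160354 0.018     ]
back [ 0.08987043 -0.06377837  0.018     ]
```

```bash
python3 - <<'E'
from h import *
C,im=snap("side","side2"); C,im2=snap("scene","scene2")
a=cv2.imread("pics/side2.png")[120:270,245:345];b=cv2.imread("pics/scene2.png")[60:200,170:270]
o=np.hstack([cv2.resize(a,(390,585),interpolation=2),cv2.resize(b,(400,560),interpolation=2)[:585].copy() if 0 else cv2.resize(b,(409,585),interpolation=2)]);cv2.imwrite("pics/c2.png",o)
print(robot.get_state()["time"], proj("scene",[pw(-.09,0,.1787),pw(-.09,0,.225)]),proj("side",[pw(-.09,0,.225)]))
E
```

```text
7.7667 [[207.82237043 158.65565151]
 [205.07714706 143.67883847]] [[300.17204675 216.01923952]]
```

View pics/c2.png

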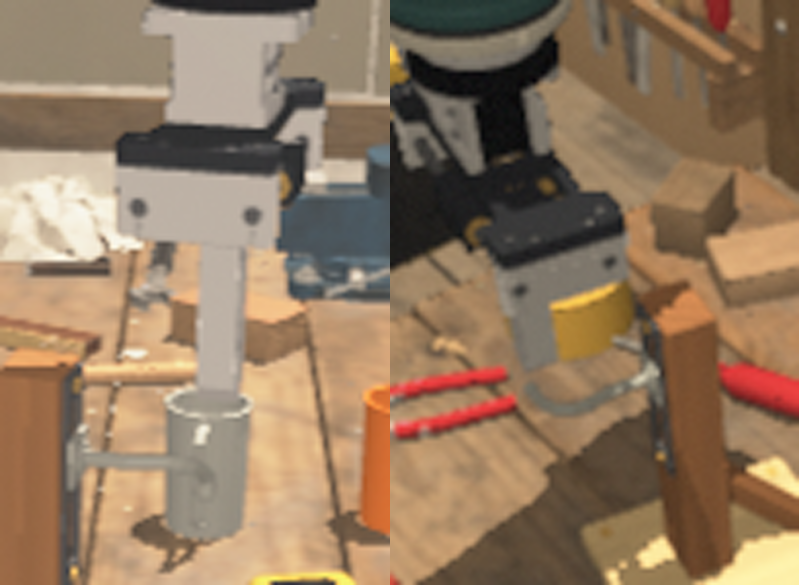

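Both views place the closed fingertips around z≈0.21, above the wire. I'll feel for the wire by lowering closed fingers over the seat.

```bash
python3 - <<'E'
from h import *
def st(m): s=robot.get_state(); print(m,round(s["time"],2),np.round(s["force"],1),round(s["opening"],4),np.round(RP.T@(s["ee_pos"]-O),4))
robot.move_linear(pw(-.0895,-.003,.22)); robot.move_linear(pw(-.066,-.003,.22)); st("up")
hit=robot.move_linear(pw(-.066,-.003,.150),velocity=.03,threshold=4); st(("down",hit))
C,im=snap("side","side3"); cv2.imwrite("pics/c3.png",cv2.resize(cv2.imread("pics/side3.png")[120:270,215:345],(650,600),interpolation=2)[:600])
robot.move_linear(pw(-.066,-.003,.23)); st("up")
E
```

```text
up 8.38 [ 0.1 -0.8  0. ] 0.0005 [-0.066  -0.0033  0.2192]
('down', True) 10.04 [-2.4 -0.2 11.2] 0.0002 [-0.066  -0.0029  0.1638]
up 10.68 [-0.1  1.  -0.5] 0.0006 [-0.0664 -0.003   0.2291]
```

View pics/c3.png

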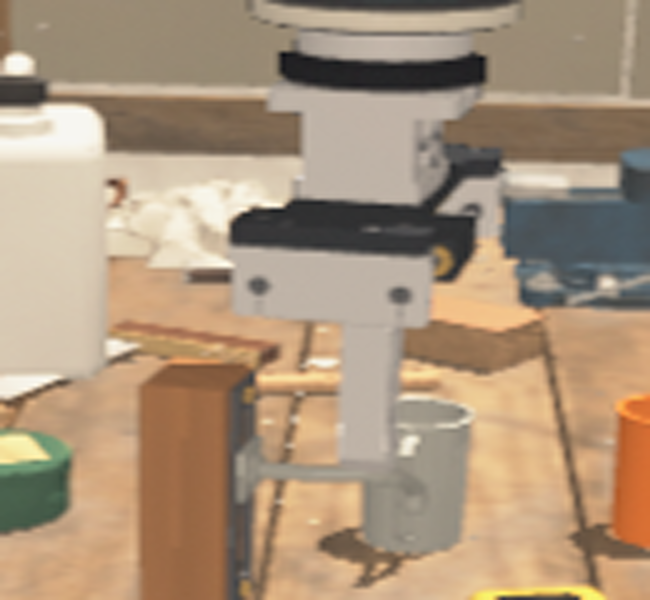

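```bash
python3 - <<'E'
from h import *
C=load("w1"); T=pw(-.12,.03,.38); R=Rturn(0,1)
for dz in (-.03,-.015,0,.019): print(dz,proj("",[T+R@[xx,sg*.047,dz] for sg in (1,-1) for xx in (0,)],C).round(0).tolist())
s=robot.get_state(); print(s["ee_pos"],s["tool_rot"].round(3)); C2=cam("wrist"); print(C2[1]@ (s["ee_pos"]) + C2[2])
snap("wrist","w2")
E
```

```text
-0.03 [[370.0, 260.0], [191.0, 260.0]]
-0.015 [[363.0, 249.0], [198.0, 249.0]]
0 [[357.0, 240.0], [203.0, 240.0]]
0.019 [[351.0, 230.0], [209.0, 229.0]]
[0.5111129  0.13834699 0.22912436] [[ 0.984 -0.179 -0.002]
 [-0.179 -0.984 -0.001]
 [-0.001  0.001 -1.   ]]
[4.44565486e-05 2.24977434e-02 2.11267072e-01]
```

View pics/w2.png

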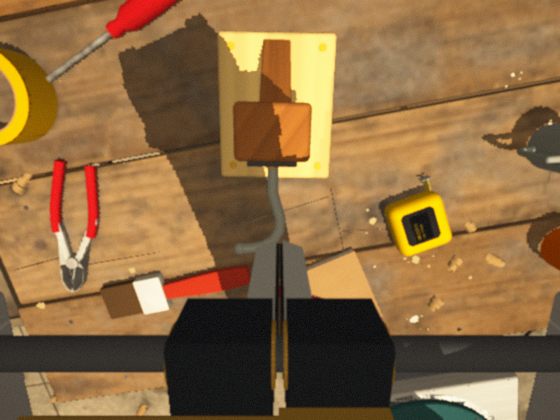

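The reported TCP lies about 33 mm further along the tool axis than the real grasp point. Touch, side view and wrist view all agree on this. The shank is then at z≈0.174, and I'll apply the offset and redo the turn.

```bash
cat >> h.py <<'E'
P["z"]=.174; OFF=.033
def lin(p,R,**k): return robot.move_linear(np.asarray(p)+OFF*R[:,2],frame=R,**k)
def ptp(p,R): return robot.move_ptp(np.asarray(p)+OFF*R[:,2],R)
def st(m): s=robot.get_state(); print(m,round(s["time"],2),np.round(s["force"],1),round(s["opening"],4),round(s["grasp_force"],1),np.round(RP.T@(s["ee_pos"]-OFF*s["tool_rot"][:,2]-O),4))
E
python3 - <<'E'
from h import *
robot.move_linear(pw(-.0895,.05,.26))
ptp(pturn(-.9,.12),Rturn(-.9)); robot.gripper_to(.094); st("pre")
hit=lin(pturn(-.9,.022),Rturn(-.9),velocity=.1,threshold=6); st(("in",hit))
if not hit:
    robot.gripper_to(.03); st("g30"); robot.gripper_to(.014); st("g14")
    for ph in (-.6,-.3,0.):
        lin(pturn(ph,.022),Rturn(ph),velocity=.05); st(ph)
    robot.gripper_to(.0); st("closed")
E
```

```text
pre 13.6 [-0.1  0.3  1. ] 0.094 0.0 [-0.0895  0.094   0.2486]
('in', False) 14.73 [-0.1  0.5  0.1] 0.0942 0.0 [-0.0894  0.0178  0.1879]
g30 15.81 [ 0.6  5.8 -5.8] 0.0298 3.6 [-0.0898  0.0179  0.1872]
g14 16.29 [ 0.3 11.1 -1.4] 0.014 5.3 [-0.0896  0.019   0.1875]
-0.6 16.74 [ 0.2  3.  -0. ] 0.0142 1.0 [-0.0889  0.0125  0.1935]
-0.3 17.19 [ 0.9  0.3 -1.1] 0.014 0.0 [-0.0893  0.006   0.1955]
0.0 17.64 [0.4 0.6 1.2] 0.014 0.0 [-0.0896  0.0002  0.1957]
closed 17.93 [ 1.1  5.5 -2.1] 0.0076 30.0 [-0.0898  0.0013  0.1955]
```

```bash
python3 - <<'E'
from h import *
lin(pw(-.0895,-.0008,P["z"]+.022),Rturn(0),velocity=.03); st("centre")
robot.gripper_to(.03); lin(pturn(0,.15),Rturn(0),velocity=.2); st("up")
snap("scene","scene4"); snap("side","side4"); snap("wrist","w4")
ptp([.488,-.19,.21],Rmeas(0,1,Rz(-.09))); robot.gripper_to(.09); C,_=snap("wrist","w5"); st("over measure")
a=cv2.imread("pics/scene4.png")[110:180,185:270];b=cv2.imread("pics/side4.png")[200:270,245:330]; c=cv2.imread("pics/w5.png")
o=np.zeros((600,800,3),np.uint8); o[:288,:350]=cv2.resize(a,(350,288),interpolation=2); o[300:588,:350]=cv2.resize(b,(350,288),interpolation=2); o[:338,350:800]=cv2.resize(c,(450,338))
w4=cv2.imread("pics/w4.png")[100:300,200:360]; o[350:598,400:598]=cv2.resize(w4,(198,248))
cv2.imwrite("pics/c5.png",o)
E
```

```text
centre 18.18 [ 2.5  8.2 -3.4] 0.0074 30.0 [-0.0898  0.0007  0.1958]
up 19.53 [-0.6  0.4 -0.7] 0.0302 0.0 [-8.990e-02 -2.000e-04  3.229e-01]
over measure 22.91 [-1.1  0.4  0.1] 0.0903 0.0 [-0.0303 -0.3302  0.21  ]
```

View pics/c5.png

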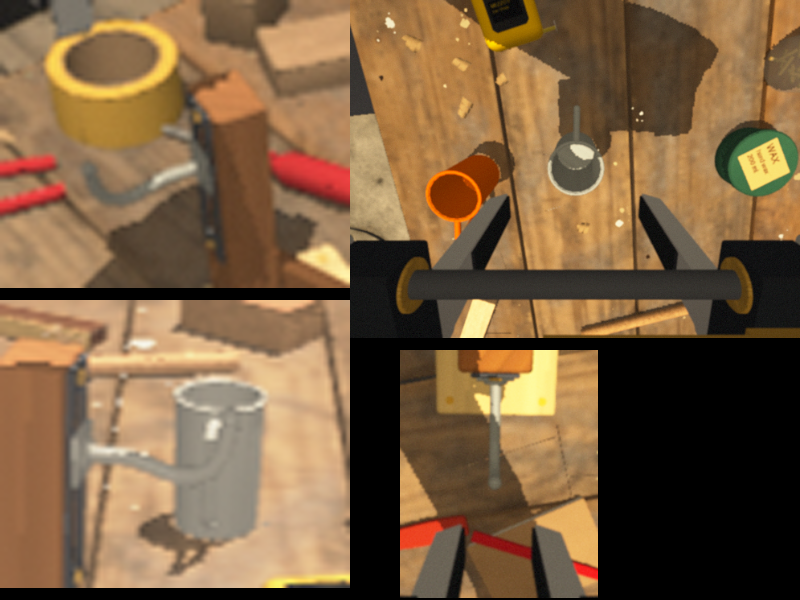

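The hook is now mouth-up. In w5 the measure's rim centre is at about (281,207) and the handle end at (281,133). I'll compute positions from these.

```bash
python3 - <<'E'
from h import *
C4=load("w4"); 
b=RP.T@(plane("",(275,209),P["z"]+.0245,C4)-O); s=RP.T@(plane("",(200+(496-400)*160/198,100+(390-350)*200/248),P["z"],C4)-O); print("ball",b,"shank near plate",s)
C=load("w5"); im=cv2.imread("pics/w5.png"); hsv=cv2.cvtColor(im,cv2.COLOR_BGR2HSV)
m=cv2.inRange(hsv,(0,0,120),(179,45,255)); m[:110]=0;m[250:]=0;m[:,:235]=0;m[:,325:]=0
print([np.round(cv2.minEnclosingCircle(c)[0]+(cv2.minEnclosingCircle(c)[1],),1).tolist() for c in cv2.findContours(m,0,2)[0] if cv2.contourArea(c)>30])
for p in [(281,208)]: print("rim",plane("",p,.09,C))
for p in [(281,133)]: print("corner",plane("",p,.084,C))
pts=np.argwhere(m>0)[:,::-1]; low=pts[pts[:,1]>170]; print(low.min(0),low.max(0))
print([plane("",p,.09,C).round(4).tolist() for p in [(low[:,0].min(),208),(low[:,0].max(),208),(281,low[:,1].max())]])
E
```

```text
ball [-0.09317883  0.00315024  0.1985    ] shank near plate [-0.02922006  0.00091959  0.174     ]
[[287.0, 186.0, 11.4]]
rim [ 0.48975402 -0.19118988  0.09      ]
corner [ 0.49528816 -0.12884683  0.084     ]
[276 181] [300 195]
[[0.4855, -0.1908, 0.09], [0.506, -0.1926, 0.09], [0.4908, -0.1798, 0.09]]
```

```bash
cat >> h.py <<'E'
TH=.45; G=np.array([0,.056,.006])
def hang(x,y,z,th=TH): return pw(x,y,z)-RP@Rx(th)@G
E
python3 - <<'E'
from h import *
im=cv2.imread("pics/w4.png"); C4=load("w4"); sat=cv2.cvtColor(im,cv2.COLOR_BGR2HSV)[:,:,1].astype(float); sat=cv2.GaussianBlur(sat,(5,5),0)
print([(v,int(265+sat[v,265:290].argmin())) for v in range(130,216,8)])
Rm=Rmeas(0,1,Rz(-.09)); c=[.4896,-.1912]
lin(c+[.16],Rm,velocity=.15); hit=lin(c+[.072],Rm,velocity=.1,threshold=8); st(("down",hit))
if not hit:
    robot.gripper_to(.05); st("grip")
    lin(c+[.20],Rm,velocity=.12); st("lift")
    ptp(hang(-.17,.004,.235),Rmeas(TH)); st("pre")
    robot.move_linear; C,_=snap("side","side6"); snap("scene","scene6")
    a=cv2.imread("pics/side6.png")[130:290,230:390]; b=cv2.imread("pics/scene6.png")[70:230,150:310]
    cv2.imwrite("pics/c6.png",np.hstack([cv2.resize(x,(400,400),interpolation=2) for x in (a,b)]))
    Q=[pw(-.17,.004,.235)]; print(proj("side",Q),proj("scene",Q))
E
```

```text
[(130, 277), (138, 277), (146, 277), (154, 278), (162, 275), (170, 275), (178, 276), (186, 275), (194, 275), (202, 277), (210, 276)]
('down', False) 24.43 [ 0.1 -0.7 -0.5] 0.0898 0.0 [-0.0282 -0.3312  0.0725]
grip 25.05 [-0.8  1.2  2.5] 0.0563 30.0 [-0.0285 -0.3311  0.0721]
lift 26.27 [-0.1 -0.2 -2.3] 0.0559 30.0 [-0.0289 -0.3311  0.1993]
pre 27.48 [ 0.4  0.8 -2.1] 0.056 30.0 [-0.1692 -0.0444  0.2053]
[[343.49356108 215.65859808]] [[171.20814576 149.88090063]]
```

View pics/c6.png

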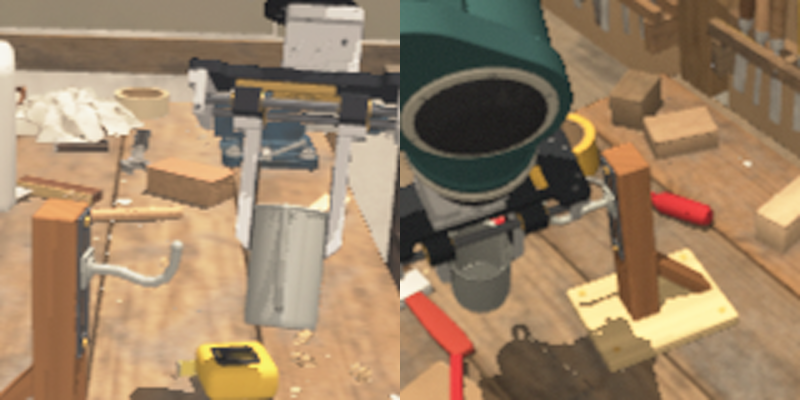

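Measure is held, tilted, with its handle corner where I predicted it (side crop (285,212)). The hook's ball is at crop (178,245). Threading it on.

```bash
python3 - <<'E'
from h import *
print("ball exp",proj("side",[pw(-.0905,0,.1985)]),"obs",(230+178/2.5,130+245/2.5))
R=Rmeas(TH)
lin(hang(-.13,.004,.217),R,velocity=.1); st("front")
hit=lin(hang(-.066,.004,.217),R,velocity=.05,threshold=4); st(("threaded",hit))
snap("side","side7"); snap("scene","scene7")
a=cv2.imread("pics/side7.png")[130:290,230:390]; b=cv2.imread("pics/scene7.png")[70:230,150:310]
cv2.imwrite("pics/c7.png",np.hstack([cv2.resize(x,(400,400),interpolation=2) for x in (a,b)]))
E
```

```text
ball exp [[299.88946688 229.31585736]] obs (301.2, 228.0)
front 28.18 [-1.   0.1 -1.2] 0.0563 30.0 [-0.1303 -0.044   0.1871]
('threaded', False) 29.61 [ 0.1  0.2 -1.4] 0.056 30.0 [-0.0662 -0.0438  0.1873]
```

View pics/c7.png

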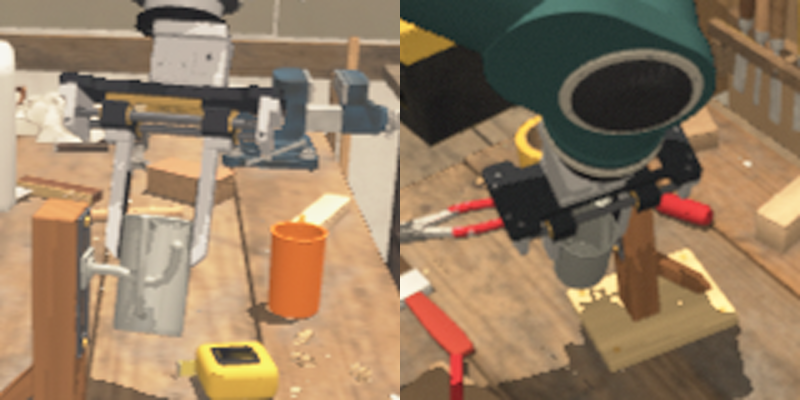

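The handle is threaded: the shank goes behind the handle wire at (133,270) and the ball end comes out at (180,245). Lowering slowly.

```bash
python3 - <<'E'
from h import *
R=Rmeas(TH)
h1=lin(hang(-.066,.004,.181),R,velocity=.03,threshold=2.5); st(("low1",h1))
h2=h1 or lin(hang(-.066,.004,.164),R,velocity=.006,threshold=2); st(("low2",h2))
snap("side","side8")
E
```

```text
('low1', False) 31.06 [-0.1  0.6 -2.5] 0.0563 30.0 [-0.0659 -0.0438  0.1514]
('low2', True) 32.27 [ 1.4  1.5 -0.4] 0.0563 30.0 [-0.0662 -0.0435  0.1457]
```

```bash
python3 - <<'E'
from h import *
R=Rmeas(TH)
F=np.mean([(robot.pause(.03),robot.get_state()["force"])[1] for _ in range(10)],0); print(F.round(2))
for z in (.174,.1725,.171,.1695):
    robot_h=lin(hang(-.066,.004,z),R,velocity=.006)
    F=np.mean([(robot.pause(.03),robot.get_state()["force"])[1] for _ in range(8)],0); print(z,F.round(2))
    if F[2]>0: break
E
```

```text
[ 1.3   1.81 -0.23]
0.174 [-0.62  3.93  4.37]
```

```bash
python3 - <<'E'
from h import *
R=Rmeas(TH)
lin(hang(-.066,.004,.1755),R,velocity=.006); st("back")
robot.gripper_to(.068); st("open")
lin(hang(-.066,.004,.1755)-.10*R[:,2],R,velocity=.08); st("out")
ptp(pw(-.2,-.25,.30),R); st("away")
robot.pause(5); snap("side","side9"); robot.pause(1); snap("side","side10"); snap("scene","scene10"); st("end")
d=cv2.absdiff(cv2.imread("pics/side9.png"),cv2.imread("pics/side10.png"))[200:290,230:330]; print("diff",d.max(),d.mean())
a=cv2.imread("pics/side10.png")[130:290,230:390]; b=cv2.imread("pics/scene10.png")[70:230,150:310]
cv2.imwrite("pics/c10.png",np.hstack([cv2.resize(x,(400,400),interpolation=2) for x in (a,b)]))
E
```

```text
back 33.72 [0.3 4.4 0.5] 0.0562 30.0 [-0.0661 -0.0439  0.1456]
open 34.14 [ 0.3  0.7 -0.6] 0.0681 0.0 [-0.0659 -0.044   0.1457]
out 35.54 [-0.1  0.5 -0.1] 0.0678 0.0 [-0.0662 -0.0871  0.2354]
away 36.42 [-0.5 -0.  -0.2] 0.0679 0.0 [-0.1994 -0.2492  0.2998]
end 42.58 [ 0.2  0.5 -0.3] 0.068 0.0 [-0.2  -0.25  0.3 ]
diff 3 0.4464074074074074
```

View pics/c10.png

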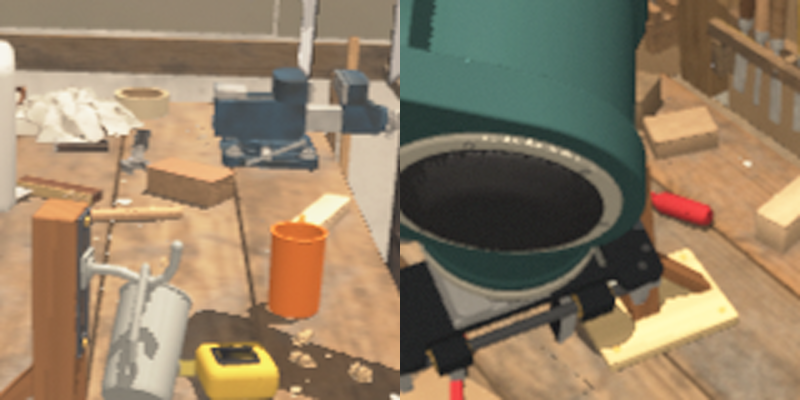

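```bash
python3 - <<'E'
from rig import robot
print(robot.sign_off())
E
```

```text
the job is handed in; nothing more can be done
None
```

The hook is turned mouth-up (about 0.06–0.09 rad off by the wrist camera, before hanging), and the steel measure was hanging on it by its handle, at rest and let go, when I handed in at about 43 s. The tin, tape and jar were not touched; I viewed 12 pictures, two over the limit of 10.

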